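# Hang the dip basket on the drain stand's lever hook

### The job

The rinsed circuit board in its wire dip basket has to hang up to drain. Press the hook end of the stand's lever right down, then slide the basket along the tray (do not lift it) up to the end wall so that the hook reaches in under its handle, and finally press the lever's tail all the way down so that the basket hangs from the hook clear of the tray with the board still in it. Do not topple the basket or shift the bottle, the solder reel or the tape roll standing nearby.

Things in the scene. Friction and masses are not known exactly. Their poses are not given: they have to be found in the camera images.
- stand: Fixed drain stand on the bench. Origin: middle of its underside; x runs along the stand from the open end of the tray towards the post and the lever's tail, y across, z up. Tray from x = -233 to +22 mm: floor 4 mm thick (top at z = 4 mm), side rails 14 mm high with 98 mm between them, open at its -x end, end wall at the +x end. Grey post with two cheeks at x = 100 mm carries the lever; cheek tops at z = 174 mm, post foot reaches x = 172 mm.
- hook_lever (a joint): Angle of the lever on its pivot (stand x = 100 mm, z = 158 mm, axis across the stand), rad. 0 = hook end fully down on its stop, 0.6 = tail fully down on its stop, hook fully up. The pivot is stiff by friction (about 0.8 N m, 7 to 12 N at the pads, the basket's load included), so it stays where it is left. Only at 0 to 0.06 does the hook's tip pass under the basket's handle.
- hook_seat (a point): Where the handle will hang: top of the bottom of the U-shaped upturned hook (8 mm round steel, U about 20 mm wide inside along the lever, tip turned up about 19 mm) at the lever's -x end, 150 mm from the pivot. The hook opens upwards; its tip points to the stand's -x.
- front_pad (a point): Centre of the top of the small round black rubber pad (32 mm across) on the lever between hook and post, 85 mm from the pivot. Press down here to lower the hook.
- tail_pad (a point): Centre of the top of the round black rubber pad (36 mm across) on the lever's +x end, 120 mm from the pivot. Press down here to raise the hook; it travels about 71 mm down, nearly straight.
- end_wall (a point): Middle of the inner top edge of the tray's end wall (14 mm high). When the basket's front face touches this wall its handle is over the hook.
- basket_mid (a point): Centre of the open-topped steel wire basket, half-way up its walls; 110 mm long (own x), 80 mm wide (own y), 60 mm high, walls 3 mm, about 0.22 kg. It stands in the tray, its x roughly along the stand's x, its front face towards the end wall 55 mm ahead of this point. z up. Push its rear (-x) wall below the rim, at mid-width.
- handle_top (a point): Top of the basket's fixed arched wire handle, on the wire's centre line (6 mm wire), 86 mm above basket_mid; the arch lies across the basket (in its own y-z plane), 72 mm wide over the wire centres, free opening below it.
- board_mid (a point): Centre of the small green circuit board, 38x53x18 mm, lying loose in the basket.
- flux: Small white bottle, 30 mm across, 62 mm high, standing beside the stand; origin at its underside. Leave alone.
- spool: Solder reel with green flanges, 54 mm across, 34 mm high, beside the stand; origin at its underside. Leave alone.
- tape: Black roll of tape, 68 mm across, 18 mm high, lying beside the stand; origin at its underside. Leave alone.
There are look-alikes about, which are no part of the job. Of the things like the part that bears basket_mid, leave any that is yellow; of the rest the larger one is meant. What is shaped like the part that bears board_mid but red is not meant.

How it is judged:
By the outcome, as a careful person would: the job done as asked, in the order asked, and still so for the second after the job is handed in, with the robot touching nothing.
It also fails if it takes over 59 s, if anything falls off the work surface, if the arm or the gripper's body presses on something with over 40 N, if the wrist force passes 120 N, or if a joint passes its speed limit or range.

### The arm

A 6-joint arm with a two-finger parallel gripper is mounted at the origin on a cart in front of the work surface, level with it; the furniture and walls round the work are solid. World frame = base frame: x ahead of the robot, y to its left, z up, the work surface at z = 0. Lengths are in m, angles in rad, forces in N, time in s.
With the tool pointing down it reaches from about 0.35 to 1 m from the base axis. Payload 7.1 kg.
Tool frame: the origin (TCP) lies at the very end of the fingers, on their centre line; the grasp point (between the pads) lies 19 mm behind it; z points along the fingers, y is the line along which they close (so a half turn about z gives the same grasp; the last joint's range is limited). The gripper opens to 85 mm and grips with 20 to 120 N. Pads are 22 mm wide; open, the fingers measure 114 mm over their backs; the gripper's body (76 mm by 85 mm) begins 54 mm behind the grasp point. The pads swing forward as they close: fully open they stand 13 mm farther back than shut.
Start: joints at [1.176, 0.423, 1.63, -0, 1.089, -0.019], TCP at [0.229, 0.581, 0.231] pointing down, gripper open.
Joint ranges: [-3, 3], [-0.9, 2.11], [0.09, 2.58], [-1.31, 4.45], [0.11, 2.69], [-2.54, 2.54]. Speed limits (rad/s): [2.39, 2.39, 3.01, 3.14, 3.14, 3.14].

### API

Orientations are given as a 3x3 rotation matrix whose columns are the frame's x, y, z axes.
In Python, from plant import read_state, grab_frame, camera_params, close_job, look_for, spot_point gives the robot as it stands.
- The arm moves only by the tool servo_tool, never from a script. Its argument "series" is text: rows parted by semicolons, each of 6 numbers parted by spaces: the shift along the world's x, y, z normalised to -1 to 1, where 1 is 0.5 m, then the turn, a rotation vector about the world's x, y, z normalised to -1 to 1, where 1 is 60 degrees. A call has 1 to 12 rows; each row is the pose to reach, as a shift and turn from the pose commanded when the call began; what a row does not reach only later rows make up. A row lasts 1/10 s, in which the tool goes at most 50 mm and 8.59 degrees, less where a joint would pass 70% of its speed; a pose out of reach is approached as far as the arm can. A call with a number of a shift or a turn outside -1 to 1 is refused whole. A call with a gripper value outside its range is refused whole. "grip" is the closure in counts, from 0 (fully open) to 255 (shut), set as the call begins (left out, the last holds). The fingers move at their own pace and stop on an object; "newtons" is the grip in N (left out, the last holds). Time passes only in rows, so rows that repeat a pose let the fingers close. It gives the time, the measured TCP pose, the force, the opening and the grip force at its end, in the units of the state.
- read_state(): the state, without advancing time (a new reading comes with each control period).
- grab_frame(name): name is "side" or "top"; returns the picture (480x640x3 uint8, red, green, blue); there is no depth.
- camera_params(name): a dict with "fx", "fy", "cx", "cy" (pixels), "R" (3x3) and "t" (3): a world point X has camera coordinates R X + t. Camera axes: x right, y down, z forward; pixel columns grow to the right and rows downward; lengths in m; the calibration is good to about 2 mm. A picture is of the moment at which its call begins. camera_params takes no time and is no camera call.
- close_job(): hands the job in; it is judged then, once.
Trained networks look in the newest picture that a camera, given by its name, has taken for a name from the list of things; names that differ only in an ending like _2 or _b are one class to them, and where a whole thing is asked for, a point or a joint stands for the part that bears it (a point fixed in the world has none). Each returns a list of dicts, best first, with "confidence" (0 to 1); they miss things now and then, are a little off and sometimes report something else, mostly with a low value. They report only what shows in the picture. A call takes as long as a camera call. They do not tell look-alikes from the thing itself.
- look_for(target, camera): "at" ([x, y, z] in m, in world coordinates, good to about 4 mm: the middle of the surface that is visible of it).
- spot_point(target, camera): "at" ([x, y, z] in m, in world coordinates, good to about 4 mm: a listed point, or the origin of a listed thing).
The state is a dict: "t": time; "joint_positions": joint angles; "dq": joint speeds; "tau": joint torques, N m; "tool_pos": TCP position; "tcp_rot": TCP orientation; "force": force on the tool from outside, world axes, zero at the start; "wrist_torque": the same for the moment, N m; "width": finger opening in m; "finger_force": force on a finger pad.
Only numpy, scipy, OpenCV 4.12 (cv2) and the standard library are available. Lean on these libraries where they do the work, as an engineer would, in place of code of your own. Each camera call takes 0.05 s, during which the arm holds its last target. There are 200 camera calls.

## Working session

There is one attempt and no reset: what is moved stays moved. The work goes in short steps, Python scripts to look and compute and a tool call to move; the robot and the scene stay as the last step left them, time stands still between calls to the robot, and variables do not carry over. Pictures are saved under pics/ and viewed, at most 10 in all, crops included, and the job is handed in when it is done.

Besides the shell and the picture viewer there is one more tool, called after ">>>" by a JSON object that holds its "api" and its "payload", one argument or row to a line. servo_tool: Moves the arm, as the interface text tells. Its arguments: {"type":"object","properties":{"series":{"type":"string"},"grip":{"type":"number"},"newtons":{"type":"number"}},"required":["series"]}

```bash
mkdir -p pics
python3 - <<'E'
from plant import *
import cv2,numpy as np
for c in("side","top"):
    cv2.imwrite(f"pics/{c}0.png",grab_frame(c)[:,:,::-1])
    p=camera_params(c);R=np.array(p["R"]);t=np.array(p["t"])
    def px(X):
        q=R@np.array(X)+t; return [round(p["fx"]*q[0]/q[2]+p["cx"]),round(p["fy"]*q[1]/q[2]+p["cy"])]
    print(c,"cam at",(-R.T@t).round(3))
    for n in("stand","hook_seat","front_pad","tail_pad","end_wall","basket_mid","handle_top","board_mid","flux","spool","tape"):
        print(n,[(np.round(d["at"],3).tolist(),round(d["confidence"],2),px(d["at"])) for d in spot_point(n,c)[:3]])
s=read_state();print(s["t"],s["tool_pos"],np.round(s["tcp_rot"],3).tolist())
E
```

```text
side cam at [ 0.114 -0.633  0.513]
stand [([0.553, 0.028, 0.0], 0.84, [331, 298])]
hook_seat [([0.537, 0.076, 0.142], 0.71, [313, 230]), ([0.683, -0.022, -0.002], 0.51, [395, 294])]
front_pad [([0.552, 0.015, 0.174], 0.93, [336, 225])]
tail_pad [([0.598, -0.188, 0.159], 0.72, [429, 271]), ([0.434, -0.022, -0.0], 0.61, [292, 329])]
end_wall [([0.548, 0.019, 0.015], 0.66, [331, 295])]
basket_mid [([0.386, -0.159, 0.03], 0.88, [305, 368]), ([0.523, 0.17, 0.034], 0.83, [286, 260]), ([0.328, 0.156, 0.019], 0.77, [205, 291])]
handle_top [([0.385, -0.157, 0.115], 0.88, [304, 323]), ([0.522, 0.171, 0.122], 0.74, [285, 224]), ([0.326, 0.156, 0.081], 0.72, [201, 265])]
board_mid [([0.527, 0.171, 0.015], 0.63, [288, 266]), ([0.379, 0.269, 0.008], 0.6, [211, 266]), ([0.553, 0.028, 0.002], 0.47, [331, 298])]
flux [([0.683, -0.018, -0.004], 0.78, [393, 294])]
spool [([0.645, 0.11, -0.002], 0.65, [345, 271])]
tape [([0.434, -0.024, -0.002], 0.72, [292, 330])]
top cam at [0.354 0.002 1.327]
stand [([0.552, 0.03, 0.003], 0.91, [326, 221])]
hook_seat [([0.539, 0.076, 0.138], 0.63, [301, 218])]
front_pad [([0.556, 0.014, 0.173], 0.75, [332, 206])]
tail_pad [([0.6, -0.186, 0.162], 0.77, [435, 184])]
end_wall [([0.557, 0.018, 0.012], 0.88, [331, 218])]
basket_mid [([0.388, -0.16, 0.03], 0.81, [414, 295]), ([0.522, 0.17, 0.031], 0.76, [261, 233]), ([0.542, 0.077, 0.141], 0.4, [301, 216])]
handle_top [([0.523, 0.177, 0.116], 0.9, [253, 227]), ([0.332, 0.159, 0.083], 0.79, [262, 321]), ([0.387, -0.161, 0.119], 0.64, [421, 294])]
board_mid [([0.38, 0.27, 0.008], 0.85, [217, 299]), ([0.526, 0.17, 0.015], 0.79, [262, 232])]
flux [([0.682, -0.022, 0.002], 0.47, [349, 163])]
spool [([0.649, 0.114, -0.003], 0.65, [289, 179])]
tape [([0.431, -0.016, -0.006], 0.61, [347, 276])]
1.2 [0.22936522 0.58137557 0.23131409] [[-0.93, 0.367, -0.0], [0.367, 0.93, -0.0], [0.0, -0.0, -1.0]]
```

```bash
ls; nproc
```

```text
pics
4
```

View pics/side0.png

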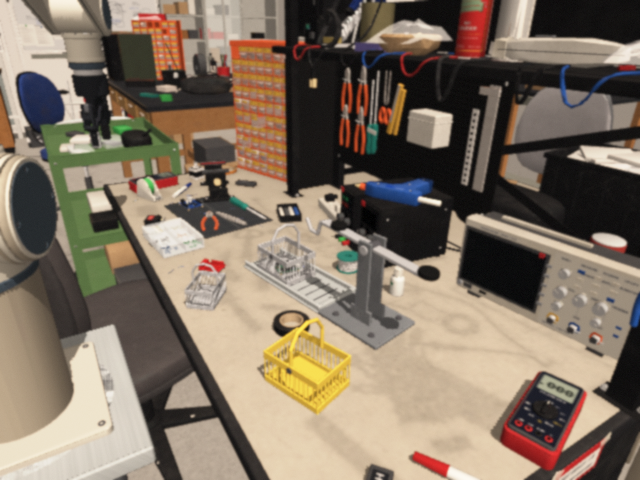

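View pics/top0.png

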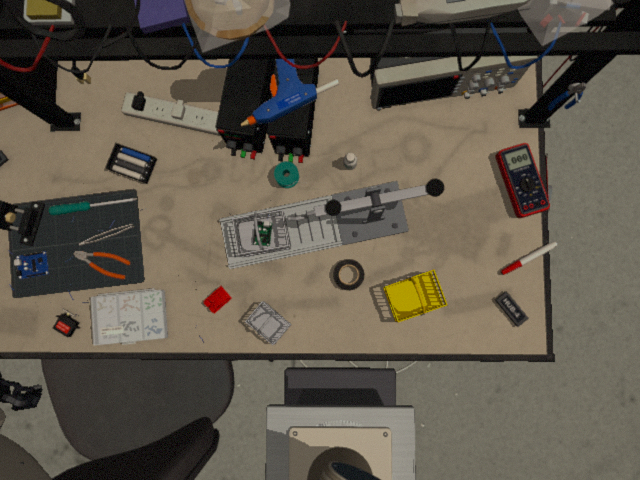

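Run:
```python
import cv2
a=cv2.imread("pics/side0.png")[190:330,240:460]
b=cv2.imread("pics/top0.png")[140:280,230:450]
cv2.imwrite("pics/crop0.png",cv2.resize(cv2.vconcat([a,b]),None,fx=2.1,fy=2.1,interpolation=cv2.INTER_CUBIC))
```

```text
(no output)
```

View pics/crop0.png

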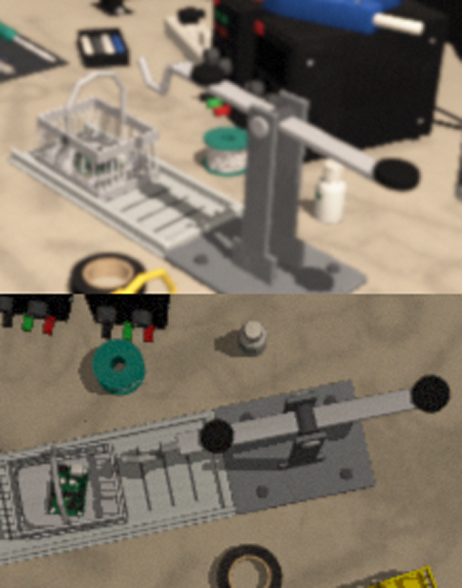

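The side view shows the grey basket in the tray (286,260) holding the green board. The look-alikes are the yellow basket (305,368), the small grey basket (205,291) and a red board (211,266). I choose the basket in the tray, and the crop confirms it has the green board in it. The lever is half-way, with the front pad at top (332,206) and the tail pad at (435,186). The stand's x axis points along about (0.213,-0.977).

>>> {"api": "servo_tool", "payload": {
  "series": "0.65 -0.9 0.06 0 0 -0.937;0.65 -0.9 0.06 0 0 -0.937;0.65 -0.9 0.06 0 0 -0.937;0.65 -0.9 0.06 0 0 -0.937;0.65 -0.9 0.06 0 0 -0.937;0.65 -0.9 0.06 0 0 -0.937;0.65 -0.9 0.06 0 0 -0.937;0.65 -0.9 0.06 0 0 -0.937;0.65 -0.9 0.06 0 0 -0.937;0.65 -0.9 0.06 0 0 -0.937;0.65 -0.9 0.06 0 0 -0.937;0.65 -0.9 0.06 0 0 -0.937",
  "grip": 255
}}

```text
t: 2.4
tool_pos: [0.5574, 0.1273, 0.2619]
tcp_rot: [[-0.208, 0.978, 0.002], [0.978, 0.208, -0.001], [-0.001, 0.002, -1.0]]
force: [-0.1, 0.7, 0.2]
width: -0.0001
finger_force: 0.0
```

>>> {"api": "servo_tool", "payload": {
  "series": "0 -0.234 0 0 0 0;0 -0.234 0 0 0 0;0 -0.234 0 0 0 0;0 -0.234 -0.06 0 0 0;0 -0.234 -0.12 0 0 0;0 -0.234 -0.12 0 0 0;0 -0.234 -0.12 0 0 0"
}}

```text
t: 3.1
tool_pos: [0.5541, 0.0148, 0.2014]
tcp_rot: [[-0.213, 0.977, -0.001], [0.977, 0.213, 0.0], [0.0, -0.001, -1.0]]
force: [0.0, -0.1, 0.9]
width: -0.0002
finger_force: 0.0
```

Run:
```python
from plant import *
import cv2
a=grab_frame("side")[170:330,240:460];b=grab_frame("top")[140:280,230:450]
cv2.imwrite("pics/c1.png",cv2.resize(cv2.vconcat([a,b])[:,:,::-1],None,fx=1.95,fy=1.95,interpolation=cv2.INTER_CUBIC))
s=read_state();print(s["tool_pos"],s["force"])
```

```text
[0.55532009 0.0147927  0.20280774] [-0.57131547  0.20313727  0.72077874]
```

View pics/c1.png

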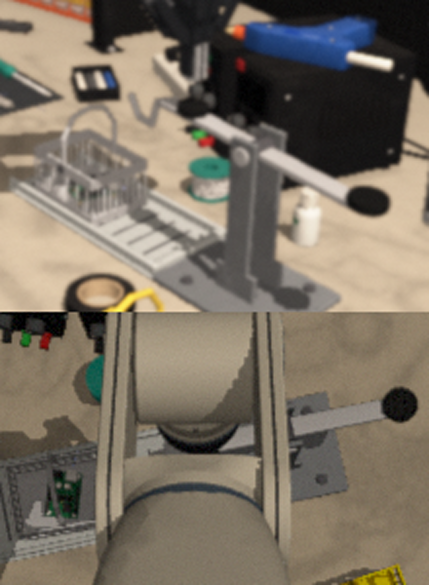

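The side crop shows the fingertips right above the front pad at (188,100). Now press down.

>>> {"api": "servo_tool", "payload": {
  "series": "0 0 -0.03 0 0 0;0 0 -0.05 0 0 0;0 0 -0.06 0 0 0;0 0 -0.07 0 0 0;0 0 -0.08 0 0 0;0 0 -0.09 0 0 0;0 0 -0.1 0 0 0;0 0 -0.1 0 0 0"
}}

```text
t: 4.0
tool_pos: [0.555, 0.016, 0.1526]
tcp_rot: [[-0.212, 0.977, 0.002], [0.977, 0.212, 0.002], [0.002, 0.002, -1.0]]
force: [-1.3, 6.3, 5.5]
width: 0.0006
finger_force: 3.4
```

>>> {"api": "servo_tool", "payload": {
  "series": "0 0 -0.01 0 0 0;0 0 -0.016 0 0 0;0 0 -0.02 0 0 0;0 0 -0.02 0 0 0"
}}

```text
t: 4.4
tool_pos: [0.5555, 0.0154, 0.1454]
tcp_rot: [[-0.212, 0.977, 0.003], [0.977, 0.212, 0.001], [0.001, 0.003, -1.0]]
force: [-11.1, 5.2, 31.5]
width: 0.0003
finger_force: 16.1
```

>>> {"api": "servo_tool", "payload": {
  "series": "0 0 -0.004 0 0 0;0 0 -0.005 0 0 0;0 0 -0.005 0 0 0"
}}

```text
t: 4.7
tool_pos: [0.5556, 0.0154, 0.145]
tcp_rot: [[-0.212, 0.977, 0.004], [0.977, 0.212, 0.001], [0.0, 0.004, -1.0]]
force: [-18.2, 4.5, 51.5]
width: 0.0001
finger_force: 25.9
```

>>> {"api": "servo_tool", "payload": {
  "series": "0 0 0.09 0 0 0;0 0 0.18 0 0 0;0 0 0.25 0 0 0;-0.106 0.498 0.25 -0.195 -0.043 0;-0.106 0.498 0.25 -0.195 -0.043 0;-0.106 0.498 0.25 -0.195 -0.043 0;-0.106 0.498 0.25 -0.195 -0.043 0;-0.106 0.498 0.25 -0.195 -0.043 0;-0.106 0.498 0.25 -0.195 -0.043 0;-0.106 0.498 0.25 -0.195 -0.043 0"
}}

```text
t: 5.7
tool_pos: [0.501, 0.2651, 0.2641]
tcp_rot: [[-0.211, 0.977, 0.046], [0.955, 0.215, -0.202], [-0.207, 0.001, -0.978]]
force: [0.8, -1.0, -0.0]
width: 0.0
finger_force: 0.0
```

Run:
```python
from plant import *
import cv2,numpy as np
a=grab_frame("side")[170:330,220:440];b=grab_frame("top")[140:280,190:410]
cv2.imwrite("pics/c2.png",cv2.resize(cv2.vconcat([a,b])[:,:,::-1],None,fx=1.95,fy=1.95,interpolation=cv2.INTER_CUBIC))
for n in("hook_seat","front_pad","tail_pad","end_wall","basket_mid","handle_top","stand"):
  for c in("side","top"):
    print(n,c,[(np.round(d["at"],3).tolist(),round(d["confidence"],2)) for d in spot_point(n,c)[:3]])
s=read_state();print(s["tool_pos"],s["force"])
```

```text
hook_seat side [([0.544, 0.061, 0.089], 0.64)]
hook_seat top [([0.544, 0.059, 0.087], 0.77)]
front_pad side []
front_pad top [([0.553, 0.014, 0.142], 0.56)]
tail_pad side [([0.594, -0.177, 0.206], 0.69), ([0.521, 0.171, 0.032], 0.42), ([0.544, 0.06, 0.087], 0.35)]
tail_pad top [([0.597, -0.179, 0.203], 0.88)]
end_wall side [([0.552, 0.016, 0.015], 0.56), ([0.646, 0.111, -0.0], 0.52)]
end_wall top [([0.554, 0.014, 0.01], 0.93)]
basket_mid side [([0.524, 0.17, 0.036], 0.9), ([0.386, -0.156, 0.027], 0.9), ([0.325, 0.155, 0.02], 0.76)]
basket_mid top [([0.519, 0.166, 0.031], 0.97), ([0.332, 0.156, 0.022], 0.92), ([0.387, -0.158, 0.03], 0.72)]
handle_top side [([0.327, 0.155, 0.081], 0.98), ([0.52, 0.172, 0.119], 0.67), ([0.385, -0.157, 0.114], 0.55)]
handle_top top [([0.522, 0.176, 0.119], 0.69), ([0.328, 0.158, 0.083], 0.64), ([0.387, -0.16, 0.117], 0.56)]
stand side [([0.552, 0.027, 0.001], 0.89), ([0.521, 0.17, 0.037], 0.33)]
stand top [([0.552, 0.031, 0.002], 0.69)]
[0.50132687 0.2633658  0.26378228] [ 0.33666461  0.21966671 -0.24201839]
```

View pics/c2.png

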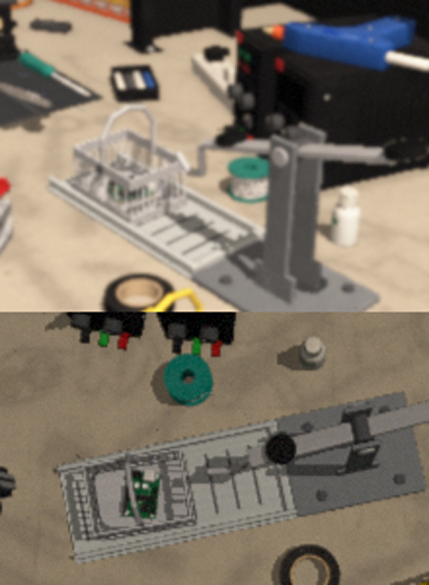

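The hook is fully down (pads at z 0.142 and 0.204), the basket sits centred in the tray, and the board is inside. I descend behind its rear wall.

>>> {"api": "servo_tool", "payload": {
  "series": "0 0 -0.1 0 0 0;0 0 -0.2 0 0 0;0 0 -0.3 0 0 0;0 0 -0.38 0 0 0;0 0 -0.43 0 0 0;0 0 -0.456 0 0 0;0 0 -0.456 0 0 0"
}}

```text
t: 7.2
tool_pos: [0.5005, 0.2629, 0.0344]
tcp_rot: [[-0.208, 0.977, 0.042], [0.956, 0.212, -0.204], [-0.209, -0.002, -0.978]]
force: [-0.4, -0.1, 0.9]
width: -0.0002
finger_force: 0.0
```

>>> {"api": "servo_tool", "payload": {
  "series": "0.004 -0.02 0 0 0 0;0.009 -0.04 0 0 0 0;0.013 -0.06 0 0 0 0;0.017 -0.08 0 0 0 0;0.022 -0.1 0 0 0 0;0.026 -0.12 0 0 0 0;0.031 -0.14 0 0 0 0;0.035 -0.16 0 0 0 0;0.039 -0.18 0 0 0 0;0.043 -0.198 0 0 0 0;0.046 -0.21 0 0 0 0;0.046 -0.21 0 0 0 0"
}}

```text
t: 8.4
tool_pos: [0.5243, 0.1573, 0.0357]
tcp_rot: [[-0.207, 0.977, 0.044], [0.956, 0.211, -0.203], [-0.208, -0.0, -0.978]]
force: [0.1, -0.3, 0.5]
width: -0.0001
finger_force: 0.0
```

Run:
```python
from plant import *
import cv2,numpy as np
a=grab_frame("side")[170:330,240:460];b=grab_frame("top")[140:280,190:410]
cv2.imwrite("pics/c3.png",cv2.resize(cv2.vconcat([a,b])[:,:,::-1],None,fx=1.95,fy=1.95,interpolation=cv2.INTER_CUBIC))
for n in("hook_seat","basket_mid","handle_top"):
  for c in("side","top"):
    print(n,c,[(np.round(d["at"],3).tolist(),round(d["confidence"],2)) for d in spot_point(n,c)[:3]])
s=read_state();print(s["tool_pos"],s["force"])
```

```text
hook_seat side [([0.541, 0.061, 0.085], 0.64)]
hook_seat top [([0.545, 0.06, 0.087], 0.97)]
basket_mid side [([0.542, 0.094, 0.033], 0.74), ([0.325, 0.155, 0.021], 0.72), ([0.384, -0.158, 0.029], 0.65)]
basket_mid top [([0.39, -0.16, 0.029], 0.89), ([0.33, 0.155, 0.022], 0.84), ([0.54, 0.092, 0.032], 0.59)]
handle_top side [([0.54, 0.097, 0.121], 0.94), ([0.329, 0.155, 0.082], 0.88), ([0.383, -0.158, 0.116], 0.61)]
handle_top top [([0.33, 0.156, 0.082], 0.95), ([0.385, -0.161, 0.118], 0.76), ([0.538, 0.098, 0.115], 0.65)]
[0.52428235 0.15863575 0.03576927] [-0.68566359  0.65853709 -0.38229737]
```

View pics/c3.png

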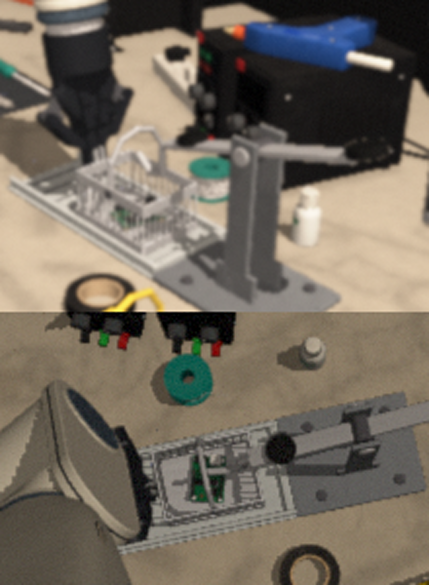

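The basket slid upright with its handle just short of the hook tip (about 24 mm to go).

>>> {"api": "servo_tool", "payload": {
  "series": "0.002 -0.01 0 0 0 0;0.004 -0.018 0 0 0 0;0.006 -0.026 0 0 0 0;0.007 -0.034 0 0 0 0;0.009 -0.04 0 0 0 0;0.01 -0.046 0 0 0 0;0.01 -0.046 0 0 0 0"
}}

```text
t: 9.5
tool_pos: [0.5294, 0.1349, 0.0358]
tcp_rot: [[-0.207, 0.977, 0.044], [0.956, 0.212, -0.203], [-0.208, 0.0, -0.978]]
force: [0.2, -0.3, -0.3]
width: 0.0003
finger_force: 0.0
```

>>> {"api": "servo_tool", "payload": {
  "series": "0.001 -0.004 0 0 0 0;0.002 -0.008 0 0 0 0;0.002 -0.01 0 0 0 0;0.002 -0.01 0 0 0 0"
}}

```text
t: 9.9
tool_pos: [0.5306, 0.1338, 0.0362]
tcp_rot: [[-0.206, 0.977, 0.047], [0.957, 0.211, -0.198], [-0.203, 0.004, -0.979]]
force: [-6.7, 20.0, 4.6]
width: 0.0
finger_force: 10.7
```

>>> {"api": "servo_tool", "payload": {
  "series": "-0.009 0.039 0 0 0 0;-0.017 0.08 0 0 0 0;-0.03 0.14 0 0 0 0;-0.03 0.14 0.1 0 0 0;-0.03 0.14 0.2 0 0 0;-0.03 0.14 0.3 0 0 0;-0.03 0.14 0.4 0 0 0;-0.03 0.14 0.5 0.195 0.043 0;-0.03 0.14 0.5 0.195 0.043 0;-0.03 0.14 0.5 0.195 0.043 0"
}}

```text
t: 10.9
tool_pos: [0.5162, 0.1992, 0.2879]
tcp_rot: [[-0.21, 0.978, 0.003], [0.978, 0.21, 0.002], [0.001, 0.004, -1.0]]
force: [-0.3, -1.1, -0.6]
width: 0.0004
finger_force: 0.0
```

Run:
```python
from plant import *
import cv2,numpy as np
a=grab_frame("side")[170:330,240:460];b=grab_frame("top")[140:280,220:440]
cv2.imwrite("pics/c4.png",cv2.resize(cv2.vconcat([a,b])[:,:,::-1],None,fx=1.95,fy=1.95,interpolation=cv2.INTER_CUBIC))
for n in("hook_seat","basket_mid","handle_top","tail_pad"):
  for c in("side","top"):
    print(n,c,[(np.round(d["at"],3).tolist(),round(d["confidence"],2)) for d in spot_point(n,c)[:3]])
s=read_state();print(s["tool_pos"],s["force"])
```

```text
hook_seat side [([0.542, 0.061, 0.086], 0.61), ([0.548, 0.072, 0.014], 0.48)]
hook_seat top [([0.547, 0.06, 0.084], 0.56)]
basket_mid side [([0.386, -0.157, 0.028], 0.89), ([0.327, 0.154, 0.02], 0.87), ([0.544, 0.071, 0.034], 0.75)]
basket_mid top [([0.548, 0.07, 0.034], 0.94), ([0.39, -0.157, 0.03], 0.76), ([0.331, 0.153, 0.023], 0.55)]
handle_top side [([0.329, 0.156, 0.079], 0.85), ([0.544, 0.07, 0.118], 0.73), ([0.386, -0.158, 0.113], 0.59)]
handle_top top [([0.544, 0.076, 0.114], 0.63), ([0.387, -0.161, 0.118], 0.62), ([0.332, 0.154, 0.083], 0.56)]
tail_pad side [([0.596, -0.178, 0.205], 0.74)]
tail_pad top [([0.598, -0.177, 0.206], 0.96)]
[0.51508528 0.20070551 0.2851597 ] [ 0.19860894  0.30763929 -0.22248076]
```

View pics/c4.png

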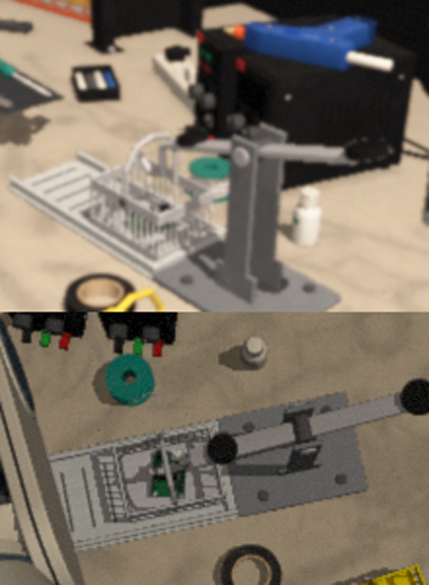

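The basket is against the wall. I check that the handle sits inside the hook's tip.

Run:
```python
from plant import *
import cv2,numpy as np
f=[grab_frame("side") for _ in range(4)];a=np.mean(f,0).astype(np.uint8)[225:305,280:360]
b=np.mean([grab_frame("top") for _ in range(4)],0).astype(np.uint8)[185:265,265:345]
cv2.imwrite("pics/c5.png",cv2.resize(cv2.hconcat([a,b])[:,:,::-1],None,fx=5,fy=5,interpolation=cv2.INTER_CUBIC))
u=np.array([.213,-.977,0]);o=np.array([.5525,.029,0])
for c in("side","top"):
    p=camera_params(c);R=np.array(p["R"]);t=np.array(p["t"])
    off=np.array([280,225] if c=="side" else [265,185])
    for nm,x,z in(("hand",-.041,.120),("seat",-.035,.087),("tip",-.050,.105),("wall",.014,.014)):
        q=R@(o+u*x+[0,0,z])+t
        print(c,nm,((np.array([p["fx"]*q[0]/q[2]+p["cx"],p["fy"]*q[1]/q[2]+p["cy"]])-off)*5+([0,0] if c=="side" else [400,0])).round())
```

```text
side hand [188.  76.]
side seat [197. 153.]
side tip [172. 102.]
side wall [276. 352.]
top hand [602. 157.]
top seat [620. 166.]
top tip [583. 167.]
top wall [737. 168.]
```

View pics/c5.png

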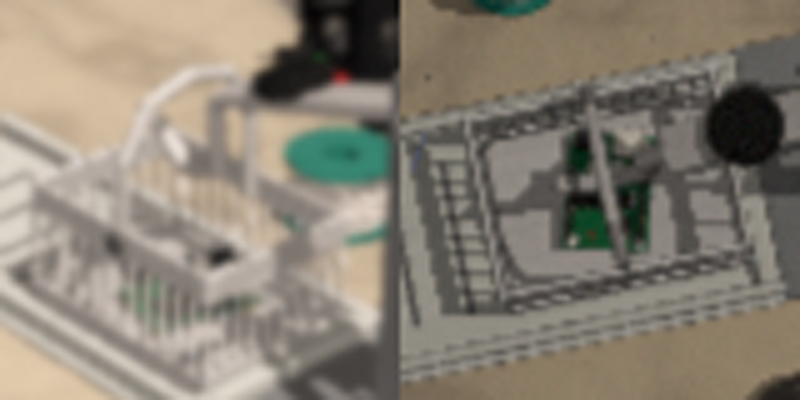

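In the close view, the handle wire (top, 603,165) lies between the hook's tip and its shank, so it sits inside the U. Now to the tail pad.

>>> {"api": "servo_tool", "payload": {
  "series": "0.164 -0.762 0 0 0 0;0.164 -0.762 0 0 0 0;0.164 -0.762 0 0 0 0;0.164 -0.762 0 0 0 0;0.164 -0.762 0 0 0 0;0.164 -0.762 0 0 0 0;0.164 -0.762 0 0 0 0;0.164 -0.762 0 0 0 0;0.164 -0.762 -0.06 0 0 0;0.164 -0.762 -0.12 0 0 0;0.164 -0.762 -0.12 0 0 0;0.164 -0.762 -0.12 0 0 0"
}}

```text
t: 13.0
tool_pos: [0.5973, -0.1806, 0.226]
tcp_rot: [[-0.212, 0.977, -0.001], [0.977, 0.212, 0.0], [0.0, -0.001, -1.0]]
force: [0.2, -0.7, 0.5]
width: -0.0
finger_force: 0.0
```

>>> {"api": "servo_tool", "payload": {
  "series": "0 0 -0.02 0 0 0;0 0 -0.04 0 0 0;0 0 -0.05 0 0 0;0 0 -0.06 0 0 0;0 0 -0.07 0 0 0;0 0 -0.08 0 0 0;0 0 -0.09 0 0 0;0 0 -0.1 0 0 0"
}}

```text
t: 13.8
tool_pos: [0.5995, -0.1822, 0.178]
tcp_rot: [[-0.213, 0.977, 0.006], [0.977, 0.213, -0.004], [-0.005, 0.005, -1.0]]
force: [0.2, -5.8, 12.7]
width: -0.0001
finger_force: 5.6
```

Run:
```python
from plant import *
import cv2,numpy as np
a=grab_frame("side")[190:310,240:440];b=grab_frame("top")[140:260,220:420]
cv2.imwrite("pics/c6.png",cv2.resize(cv2.vconcat([a,b])[:,:,::-1],None,fx=2.4,fy=2.4,interpolation=cv2.INTER_CUBIC))
for n in("hook_seat","basket_mid","handle_top"):
  for c in("side","top"):
    print(n,c,[(np.round(d["at"],3).tolist(),round(d["confidence"],2)) for d in spot_point(n,c)[:3]])
```

```text
hook_seat side [([0.54, 0.073, 0.12], 0.59)]
hook_seat top [([0.542, 0.073, 0.12], 0.85), ([0.648, 0.113, -0.001], 0.59)]
basket_mid side [([0.548, 0.073, 0.037], 0.97), ([0.323, 0.154, 0.02], 0.97), ([0.384, -0.159, 0.026], 0.79)]
basket_mid top [([0.331, 0.152, 0.021], 0.97), ([0.544, 0.072, 0.037], 0.59)]
handle_top side [([0.386, -0.156, 0.116], 0.96), ([0.327, 0.157, 0.081], 0.83), ([0.544, 0.075, 0.119], 0.81)]
handle_top top [([0.544, 0.077, 0.12], 0.97), ([0.329, 0.156, 0.082], 0.87)]
```

View pics/c6.png

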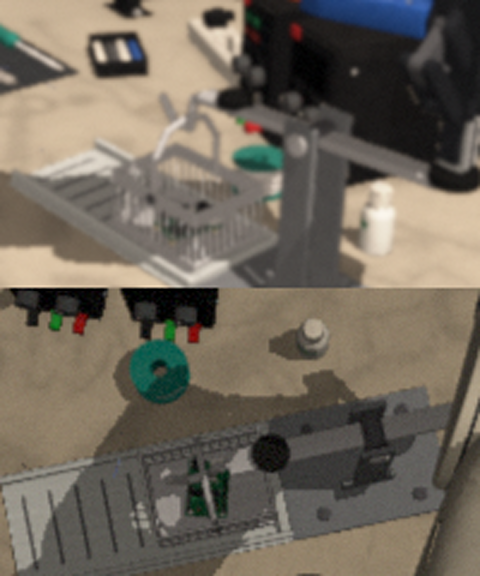

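The hook is seated under the handle, with the tip on the outside of it. I keep pressing, slowly.

>>> {"api": "servo_tool", "payload": {
  "series": "0 0 -0.008 0 0 0;0 0 -0.016 0 0 0;0 0 -0.024 0 0 0;0 0 -0.032 0 0 0;0 0 -0.04 0 0 0;0 0 -0.048 0 0 0;0 0 -0.056 0 0 0;0 0 -0.064 0 0 0;0 0 -0.072 0 0 0;0 0 -0.08 0 0 0;0 0 -0.086 0 0 0;0 0 -0.09 0 0 0"
}}

```text
t: 15.4
tool_pos: [0.5995, -0.1813, 0.1362]
tcp_rot: [[-0.213, 0.977, 0.005], [0.977, 0.213, -0.002], [-0.003, 0.004, -1.0]]
force: [-13.6, 3.7, 49.5]
width: -0.0002
finger_force: 23.0
```

>>> {"api": "servo_tool", "payload": {
  "series": "0 0 -0.003 0 0 0;0 0 -0.006 0 0 0;0 0 -0.006 0 0 0"
}}

```text
t: 15.7
tool_pos: [0.5996, -0.1813, 0.136]
tcp_rot: [[-0.213, 0.977, 0.006], [0.977, 0.213, -0.002], [-0.003, 0.005, -1.0]]
force: [-17.4, 4.7, 56.7]
width: 0.0001
finger_force: 26.2
```

The lever is on its stop. I retreat and let the basket settle.

>>> {"api": "servo_tool", "payload": {
  "series": "0 0 0.02 0 0 0;0 0 0.08 0 0 0;0 0 0.16 0 0 0;0 0 0.24 0 0 0;0 -0.1 0.28 0 0 0;0 -0.2 0.28 0 0 0;0 -0.2 0.28 0 0 0;0 -0.2 0.28 0 0 0;0 -0.2 0.28 0 0 0;0 -0.2 0.28 0 0 0;0 -0.2 0.28 0 0 0;0 -0.2 0.28 0 0 0"
}}

```text
t: 16.9
tool_pos: [0.5975, -0.2797, 0.2677]
tcp_rot: [[-0.213, 0.977, -0.0], [0.977, 0.213, 0.0], [0.0, -0.0, -1.0]]
force: [0.6, 0.4, 0.4]
width: 0.0003
finger_force: 0.0
```

Run:
```python
from plant import *
import cv2,numpy as np
a=grab_frame("side")[170:350,240:440];b=grab_frame("top")[140:300,220:420]
cv2.imwrite("pics/c7.png",cv2.resize(cv2.vconcat([a,b])[:,:,::-1],None,fx=1.7,fy=1.7,interpolation=cv2.INTER_CUBIC))
for n in("hook_seat","basket_mid","handle_top","tail_pad","board_mid","flux","spool","tape"):
  for c in("side","top"):
    print(n,c,[(np.round(d["at"],3).tolist(),round(d["confidence"],2)) for d in spot_point(n,c)[:3]])
s=read_state();print(s["t"],s["tool_pos"],s["force"])
```

```text
hook_seat side [([0.539, 0.076, 0.177], 0.67)]
hook_seat top [([0.542, 0.075, 0.175], 0.86)]
basket_mid side [([0.326, 0.155, 0.022], 0.76), ([0.54, 0.078, 0.091], 0.67), ([0.385, -0.156, 0.03], 0.63)]
basket_mid top [([0.389, -0.162, 0.028], 0.81), ([0.541, 0.074, 0.089], 0.75), ([0.328, 0.155, 0.022], 0.6)]
handle_top side [([0.33, 0.155, 0.079], 0.89), ([0.545, 0.076, 0.174], 0.6)]
handle_top top [([0.544, 0.079, 0.171], 0.8), ([0.385, -0.162, 0.118], 0.77), ([0.33, 0.155, 0.083], 0.61)]
tail_pad side [([0.553, 0.024, 0.003], 0.65), ([0.594, -0.184, 0.135], 0.58)]
tail_pad top [([0.551, 0.03, 0.005], 0.71), ([0.599, -0.183, 0.13], 0.6)]
board_mid side [([0.541, 0.078, 0.073], 0.63), ([0.377, 0.272, 0.004], 0.61), ([0.648, 0.111, -0.001], 0.44)]
board_mid top [([0.543, 0.076, 0.072], 0.66), ([0.38, 0.268, 0.006], 0.56)]
flux side [([0.683, -0.021, -0.003], 0.71)]
flux top [([0.68, -0.024, -0.002], 0.65)]
spool side [([0.646, 0.113, -0.001], 0.56), ([0.683, -0.02, -0.006], 0.53)]
spool top [([0.65, 0.113, 0.001], 0.82), ([0.552, 0.031, 0.002], 0.59)]
tape side [([0.436, -0.025, -0.001], 0.76)]
tape top [([0.684, -0.025, -0.002], 0.73), ([0.433, -0.019, -0.002], 0.55), ([0.598, -0.184, 0.133], 0.19)]
17.8 [ 0.59735067 -0.28061175  0.26779836] [0.17572053 0.73915272 0.04888794]
```

View pics/c7.png

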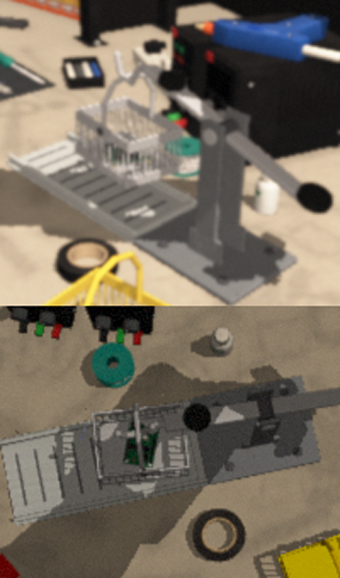

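The basket hangs level and clear of the tray (centre at z 0.09), with the board in it (z 0.072) and the lever tail down. The bottle, reel and tape have not moved.

```bash
python3 -c "from plant import *; print(close_job())"
```

```text
the job is handed in; nothing more can be done
None
```

The job is handed in: the basket hangs from the hook clear of the tray with the board still in it, the lever's tail is fully down, and the bottle, reel and tape were not shifted.

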